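Key the spin-coater enable switch on

ROBOT

A 7-joint arm with a two-finger parallel gripper is mounted at the origin on the work surface. World frame = base frame: x ahead of the robot, y to its left, z up, the work surface at z = 0. Lengths are in m, angles in rad, forces in N, time in s.
With the tool pointing down it reaches from about 0.425 to 0.925 m from the base axis. Payload 6.8 kg.
Tool frame: the origin (TCP) lies at the centre of the arm's flange, where the gripper is bolted on; the fingertips stand 173 mm ahead of it and the grasp point (between the pads) lies 155 mm ahead of it (r.hold_point_z is the distance from the TCP to the grasp point, in m); z points along the fingers, x is the direction in which the jaws open and shut, and the axes are right-handed (so a half turn about z gives the same grasp; the last joint's range is limited). The gripper opens to 85 mm and grips with 20 to 120 N. Pads are 22 mm wide; open, the fingers measure 114 mm over their backs; the gripper's body (76 mm by 85 mm) begins 54 mm behind the grasp point. The pads swing forward as they close: fully open they stand 13 mm farther back than shut.
Start: joints at [-1.208, 0.477, 0.022, 1.555, -0.011, 1.109, -0.083], TCP at [0.306, 0.602, 0.405] pointing down, gripper open.
Joint ranges: [-2.96, 2.96], [-0.34, 2.1], [-1.41, 1.46], [0.24, 2.44], [-1.37, 4.51], [0.17, 1.92], [-2.96, 2.96]. Speed limits (rad/s): [2.39, 2.39, 3.14, 3.14, 3.14, 3.14, 3.14].

INTERFACE

Orientations are given as a rotation vector (axis times angle).
In Python, from bench import r gives the robot as it stands.
- The arm moves only by the tool apply_moves, never from a script. Its arguments are lists of equal length, an entry for each row: "dp": the shift along the tool's x, y, z scaled (see below), a list of three; "twist": the turn, a rotation vector about the tool's x, y, z scaled (see below), a list of three; "jaw": the closure in counts, from 0 (fully open) to 255 (shut). In form: {"dp": [[x, y, z], ...], "twist": [[rx, ry, rz], ...], "jaw": [jaw, ...]}. A call has 1 to 20 rows; each row shifts and turns the pose as measured when the row begins, along the tool's axes as they then stand; what a row does not reach is not made up. The controller multiplies each number of a shift by 12 cm and each number of a turn by 120 degrees. A row lasts 1/10 s, in which the tool goes at most 50 mm and 8.59 degrees, less where a joint would pass 70% of its speed; a pose out of reach is approached as far as the arm can. A call with a number of a shift or a turn outside -1 to 1 is refused whole. A call with a gripper value outside its range is refused whole. The fingers move at their own pace and stop on an object; "grip_force" is the grip in N (left out, the last holds). Time passes only in rows, so rows that do not move let the fingers close. It gives the time, the measured TCP pose, the force and the opening at its end, in the units of the state.
- r.get_obs(): the state, without advancing time (a new reading comes with each control period).
- r.grab_frame(name): name is "side" or "top"; returns a dict with "color" (480x640x3 uint8, red, green, blue), "z_map" (480x640 float32, m along the optical axis (not along the pixel's ray), 0 where there is no reading), "intrinsics" (3x3 intrinsics, pixels), "R" (3x3) and "t" (3): a world point X has camera coordinates R X + t. Camera axes: x right, y down, z forward; pixel columns grow to the right and rows downward; lengths in m; the calibration is good to about 2 mm. A picture is of the moment at which its call begins.
- r.hand_in(): hands the job in, once; it reports no verdict.
The state is a dict: "clock": time; "joints": joint angles; "qvel": joint speeds; "tau": joint torques, N m; "tcp_pos": TCP position; "orientation": TCP orientation; "contact_force": force on the tool from outside, world axes, zero at the start; "moment": the same for the moment, N m; "grip_width": finger opening in m.
Only numpy, scipy, OpenCV 4.12 (cv2) and the standard library are available. Lean on these libraries where they do the work, as an engineer would, in place of code of your own. Each camera call takes 0.05 s, during which the arm holds its last target.

TASK

Take the key with the flat paddle-shaped head out of the key rack and push its blade fully home into the slot of the round key-switch turret on the grey box. Then turn it clockwise, seen from above, as far as it goes to ON, and let go, leaving the key standing in the switch.

Things in the scene. Friction and masses are not known exactly. Their poses are not given: they have to be found in the camera images.
- key_grip (a point): Centre of the key's upright aluminium paddle head, 40 wide (own x) x 14 thick (own y, grip across it) x 54 mm tall; z up. 35 mm below lies the underside of its steel collar (56 mm disc, 6 thick), which rests on the rack. Below that hangs the steel blade, 28 (x) x 6 (y) mm, 32 long, last 8 mm stepped to 16 x 4. Loose in the rack: lift 40 mm to clear. Half a turn gives the same key. About 120 g.
- rack: White plastic key rack, fixed, 235 (own x) x 70 x 40 mm tall; origin at the centre of its underside. Three places 75 mm apart along own x, the middle one at the origin. The paddle key is in any of them; the other two hold keys with a round and a square knob head, which do not belong to this switch.
- slot (a point): Centre of the top face of the round steel turret (72 mm across, 44 tall) on a fixed grey box 150 x 130 x 40 mm; 84 mm above the table. The slot runs along own x, turning with the turret; z up. Slot 34 x 12 mm, 38 deep, funnel mouth 46 x 24 narrowing over 8 mm. Key home: collar on this face, key_grip 35 mm above this point. Either way round fits.
- switch (a joint): Turn of the turret in rad, clockwise seen from above: near 0 is OFF, the stop at 1.22 (70 degrees) is ON. Friction only, about 0.06 N m, no spring: it stays where left. The blade has 12 degrees of play each way in the slot, so the key must turn about 80 degrees.
There are look-alikes about, which are no part of the job. What is shaped like the part that bears key_grip but green, red or yellow is not meant.

How it is judged:
On the way:
1. the key is home in the slot while the switch is still off (horizontal distance between key_grip and slot below 0.012 m and z of key_grip in the frame of slot below 0.045 m and angle between key_grip's own z axis and vertical below 0.2 rad and value of joint switch below 0.45 rad), for 0.1 s.
At the end, for the whole second after the job is handed in: The paddle-headed key stands in the slot, its collar within 10 mm of the turret's top face, centred within 12 mm and upright within 11 degrees; the turret is turned clockwise to at least 0.9 rad (52 degrees; the stop is at 70) and at rest (horizontal distance between key_grip and slot below 0.012 m and z of key_grip in the frame of slot below 0.045 m and angle between key_grip's own z axis and vertical below 0.2 rad and value of joint switch above 0.9 rad and velocity of joint switch between -0.1 and 0.1 rad/s); the robot touches nothing.
It also fails if it takes over 42 s, if anything falls off the work surface, if the arm or the gripper's body presses on something with over 40 N, if the wrist force passes 120 N, or if a joint passes its speed limit or range.

## Working session

There is one attempt and no reset: what is moved stays moved. The work goes in short steps, Python scripts to look and compute and a tool call to move; the robot and the scene stay as the last step left them, time stands still between calls to the robot, and variables do not carry over. Pictures are saved under pics/ and viewed, and the job is handed in when it is done.

Besides the shell and the picture viewer there is one more tool, called after "Emit:" by a JSON object that holds its "op" and its "data". apply_moves: Moves the arm, as the interface text tells. Shifts and turns lie within -1 to 1; 1 stands for 12 cm of shift or 120 degrees of turn. Its arguments: {"type":"object","properties":{"dp":{"type":"array"},"twist":{"type":"array"},"jaw":{"type":"array"},"grip_force":{"type":"number"}},"required":["dp","twist","jaw"]}

```bash
mkdir -p pics; ls; python3 - <<'E'
from bench import r
import cv2,numpy as np,pickle
s=r.get_obs();print({k:np.round(v,3) for k,v in s.items()})
for n in("side","top"):
    f=r.grab_frame(n);pickle.dump(f,open(n+".pkl","wb"));cv2.imwrite(f"pics/{n}0.png",f["color"][:,:,::-1])
    print(n,f["intrinsics"].round(1).tolist(),f["R"].round(3).tolist(),f["t"].round(3))
E
```

```text
pics
{'clock': np.float64(0.0), 'joints': array([-1.208,  0.478,  0.022,  1.556, -0.011,  1.109, -0.083]), 'qvel': array([-0.002,  0.001, -0.   , -0.   , -0.001,  0.001,  0.   ]), 'tau': array([-1.0000e-03, -5.9645e+01,  1.6070e+00, -2.8120e+01,  1.2000e-02,
        9.0000e-03,  0.0000e+00]), 'tcp_pos': array([0.306, 0.601, 0.404]), 'orientation': array([ 2.677e+00,  1.642e+00, -2.000e-03]), 'contact_force': array([-0.183, -0.148, -0.77 ]), 'moment': array([0.039, 0.106, 0.017]), 'grip_width': np.float64(0.085)}
side [[518.7, 0.0, 319.9], [0.0, 518.7, 249.4], [0.0, 0.0, 1.0]] [[-0.995, -0.098, 0.018], [-0.083, 0.712, -0.697], [0.055, -0.695, -0.717]] [0.477 0.095 0.773]
top [[591.2, 0.0, 312.8], [0.0, 591.2, 242.8], [0.0, 0.0, 1.0]] [[0.013, -1.0, 0.002], [-0.998, -0.013, -0.069], [0.069, -0.001, -0.998]] [-0.014  0.482  1.114]
```

View pics/top0.png

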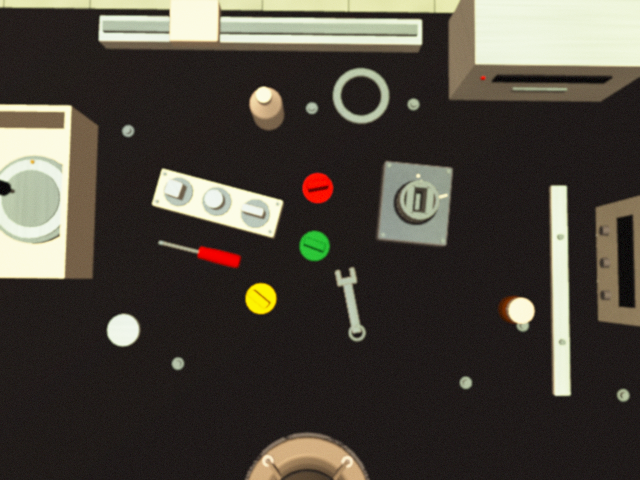

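View pics/side0.png

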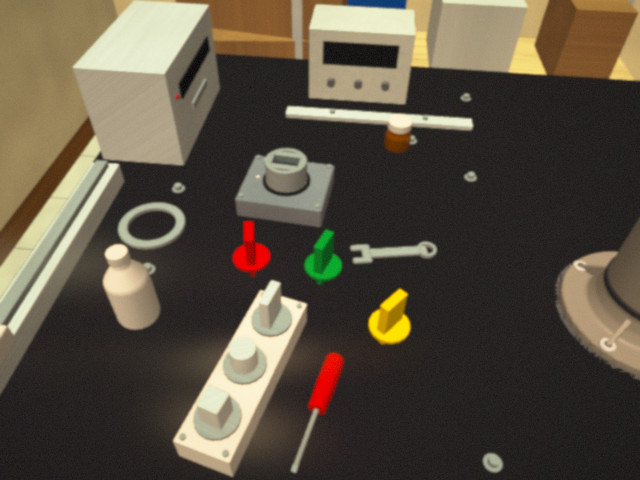

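The top view shows the rack with three grey heads: square (176,188), round (214,198), and paddle (255,211). The side view shows the paddle at (270,305). Look-alikes in the top view are red (317,188), green (314,245) and yellow (261,298). The only uncoloured paddle is the one at the rack's right end. The turret is at (417,201). Next I'll check this in close crops.

```bash
cat > h.py <<'E'
import numpy as np,cv2,pickle
def ld(n): return pickle.load(open(n+".pkl","rb"))
def ray(f,u,v,z):
    K,R,t=f["intrinsics"],f["R"],f["t"]
    c=-R.T@t; d=R.T@np.linalg.inv(K)@np.array([u,v,1.]); return c+d*(z-c[2])/d[2]
def proj(f,X):
    p=f["intrinsics"]@(f["R"]@np.asarray(X)+f["t"]); return p[:2]/p[2]
def cloud(f):
    K,R,t=f["intrinsics"],f["R"],f["t"]; z=f["z_map"].astype(float)
    v,u=np.mgrid[:480,:640]; P=np.stack([(u-K[0,2])/K[0,0]*z,(v-K[1,2])/K[1,1]*z,z],-1)
    return (P-t)@R
E
python3 - <<'E'
from h import *
def crop(n,x0,y0,w,h,s,l): 
    return cv2.resize(ld(n)["color"][y0:y0+h,x0:x0+w,::-1],None,fx=s,fy=s,interpolation=cv2.INTER_CUBIC)
a=crop("top",215,175,80,70,5,0);b=crop("top",375,155,80,70,5,0)
c=crop("side",230,260,80,70,5,0);d=crop("side",245,140,80,70,5,0)
cv2.imwrite("pics/crops.png",np.vstack([np.hstack([a,b]),np.hstack([c,d])])[:600])
cv2.imwrite("pics/crops.png",cv2.resize(np.vstack([np.hstack([a,b]),np.hstack([c,d])]),(680,595)))
f=ld("top");P=cloud(f)
np.set_printoptions(linewidth=250)
print("key z mm");print((P[196:226:1,238:272,2]*1000).round().astype(int)[::2,::2])
print("turret");print((P[176:226,392:444,2]*1000).round().astype(int)[::2,::2])
E
```

```text
key z mm
[[ 42  39  40  39  41  43  46  36  38  41  41  38  42  43   2  -1   2]
 [ 40  40  35  40  38  38  41  40  47  47  41  37  39  38  42  42  39]
 [ 37  41  41  43  47  41  55  47  44  49  47  48  48  39  40  40  41]
 [ 40  40  41  41  47  49  45  43  45  46  46  45  47  45  41  40  39]
 [ 42  39 102 102 100  98  48  46  46  46  45  47  48  48  45  43  37]
 [ 37  41  97 103 104 101 103 101  99  44  47  44  48  44  47  40  41]
 [ 40  41  97 101 102 102 102  99  98  99  99 101 102  48  46  45  41]
 [ 42  48 104 101  99 100  99 101 101  98 101 101 104  82  47  46  41]
 [ 36  47  44  79  91 101 100  99 103 101  96 101 100  70  46  44  38]
 [ 41  47  46  50  48  60  73  84  93  99 101 103  96  67  48  48  43]
 [ 39  41  47  46  47  48  46  47  54  63  77  89  87  57  46  44  37]
 [ 42  39  44  44  49  48  47  46  44  47  46  45  57  48  45  47  38]
 [ 37  39  42  48  44  48  44  49  46  48  43  46  47  45  46  42  43]
 [ 39  39  38  47  50  45  48  48  45  47  45  48  45  46  45  40  39]
 [ 41  38  40  43  46  47  46  47  46  46  48  47  44  44  40  45  41]]
turret
[[  39   40   45  
[... 2607 characters left out ...]
 89   84   47   40 1144   39   43]
 [  38   41   38   44   44   47   54   66   76   83   87   82   81   85   89   87   88   83   84   44   50   38   43   39   39   36]
 [  42   40   38   40   46   39   40   48   63   67   77   88   87   83   87   82   83   66   44   46   42   46   40   39   39   39]
 [  41   43   41   35   38   40   42   45   46   46   56   60   64   62   58   47   41   44   44   41   38   43   40   41   41   43]
 [  39   40   40   41   38   41   41   48   45   46   45   44   44   42   45   45   42   43   38   40   39   36   37   42   36   44]
 [  38   41   39   40   41   41   36   41   45   38   45   41   43   44   40   39   42   44   40   42   39   41   40   41   40   39]]
```

View pics/crops.png

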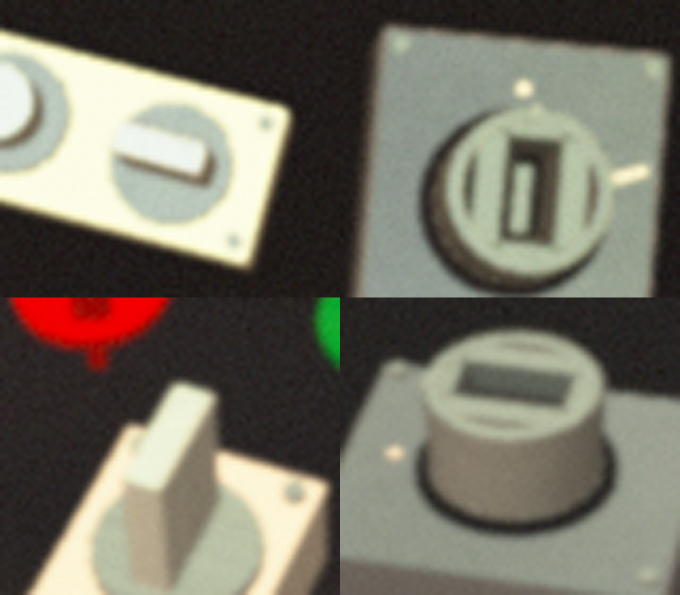

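The crops confirm it: the paddle head is light grey and upright, and the turret slot runs nearly along the image's vertical with its OFF mark at the top. Now I'll measure both.

```bash
python3 - <<'E'
from h import *
from scipy.spatial.transform import Rotation as Ro
np.set_printoptions(suppress=True,precision=4)
f=ld("top");P=cloud(f);v,u=np.mgrid[:480,:640]
for n in("top","side"):
    f=ld(n);P=cloud(f);Z=P[...,2]
    box=lambda x0,x1,y0,y1:(u>x0)&(u<x1)&(v>y0)&(v<y1)
    bk,bt=(box(236,274,194,228),box(388,446,172,230)) if n=="top" else (box(250,300,275,335),box(255,315,140,200))
    m=bk&(Z>.093)&(Z<.112); 
    pix=np.stack([u[m],v[m]],1).astype(float); W=np.array([ray(f,a,b,.102)[:2] for a,b in pix])
    rc=cv2.minAreaRect((W*1000).astype(np.float32)); print(n,"key n",m.sum(),"mean",W.mean(0),"rect",rc)
    d=W-W.mean(0);e,V=np.linalg.eigh(d.T@d);print(" pca yaw",np.degrees(np.arctan2(V[1,1],V[0,1]))%180,"sd",np.sqrt(e/len(W)),"zmed",np.median(Z[m]))
    m=bt&(Z>.079)&(Z<.092)
    m=cv2.morphologyEx(m.astype(np.uint8),cv2.MORPH_OPEN,np.ones((2,2)))
    c=max(cv2.findContours(m,cv2.RETR_EXTERNAL,cv2.CHAIN_APPROX_NONE)[0],key=cv2.contourArea)
    W=np.array([ray(f,a,b,.084)[:2] for a,b in c[:,0].astype(float)])
    (hx,hy),R=cv2.minEnclosingCircle((W*1000).astype(np.float32));
    A=np.c_[W,np.ones(len(W))];s=np.linalg.lstsq(A,(W**2).sum(1),rcond=None)[0];ctr=s[:2]/2
    print(" turret minenc",hx,hy,R,"fit",ctr,np.sqrt(s[2]+ctr@ctr))
    # collar circle: z .043-.05 and colour edges skipped
    m=bt&(Z<.074)&(np.hypot(P[...,0]-ctr[0],P[...,1]-ctr[1])<.03)&(Z>.03)
    W=np.array([ray(f,a,b,.084)[:2] for a,b in np.stack([u[m],v[m]],1).astype(float)])
    d=W-W.mean(0);e,V=np.linalg.eigh(d.T@d);print(" slot n",len(W),"mean",W.mean(0),"yaw",np.degrees(np.arctan2(V[1,1],V[0,1]))%180, cv2.minAreaRect((W*1000).astype(np.float32)))
print(Ro.from_rotvec([2.677,1.642,-.002]).as_matrix())
E
```

```text
top key n 180 mean [0.5342 0.1016] rect ((534.0281982421875, 101.560302734375), (40.340450286865234, 14.194366455078125), 74.73165130615234)
 pca yaw 74.13531581928645 sd [0.0041 0.0115] zmed 0.10000253028233105
 turret minenc 556.510498046875 -199.69464111328125 36.1678581237793 fit [ 0.5565 -0.1998] 0.035173922568890265
 slot n 144 mean [ 0.5577 -0.1962] yaw 82.46472881981751 ((557.1044311523438, -197.44580078125), (32.85017395019531, 52.480838775634766), 0.12499916553497314)
side key n 347 mean [0.5349 0.1078] rect ((534.4260864257812, 107.4870376586914), (45.38779067993164, 17.080732345581055), 74.996337890625)
 pca yaw 76.60050678747945 sd [0.0046 0.0126] zmed 0.10121045965542384
 turret minenc 556.2785034179688 -193.4235076904297 40.14857864379883 fit [ 0.5569 -0.1935] 0.037389749178313995
 slot n 54 mean [ 0.5448 -0.153 ] yaw 107.43553278438556 ((547.882080078125, -157.92037963867188), (30.24150848388672, 74.941162109375), 14.584756851196289)
[[ 0.4532  0.8914 -0.0005]
 [ 0.8914 -0.4532 -0.0016]
 [-0.0017  0.0003 -1.    ]]
```

```bash
python3 - <<'E'
from h import *
np.set_printoptions(suppress=True,precision=4)
f=ld("top");g=cv2.GaussianBlur(cv2.cvtColor(f["color"],cv2.COLOR_RGB2GRAY),(0,0),0.7)
print(g[183:218:2,400:436:2])
ctr=np.array([.5565,-.1998]);v,u=np.mgrid[:480,:640]
cp=proj(f,[*ctr,.084]);print(cp)
# upsampled slot mask
S=8;x0,y0=395,175;G=cv2.resize(g[y0:y0+55,x0:x0+50],None,fx=S,fy=S,interpolation=cv2.INTER_CUBIC)
for th in(90,100,110,120):
    m=((G<th)*255).astype(np.uint8)
    cs=cv2.findContours(m,cv2.RETR_EXTERNAL,cv2.CHAIN_APPROX_NONE)[0]
    for c in cs:
        if cv2.contourArea(c)<64*60: continue
        px=(c[:,0]+.5)/S-.5+[x0,y0]
        if np.hypot(*(px.mean(0)-cp))>8: continue
        W=np.array([ray(f,a,b,.084)[:2] for a,b in px])*1000
        print(th,px.mean(0),cv2.minAreaRect(W.astype(np.float32)))
# side check of turret top & key top: project
s=ld("side")
print("side turret",proj(s,[*ctr,.084]),"key top",proj(s,[.534,.1016,.102]))
im=s["color"][:,:,::-1].copy()
t=np.radians(np.arange(0,360,10))
for a in t:
    p=proj(s,[ctr[0]+.036*np.cos(a),ctr[1]+.036*np.sin(a),.084]);im[int(p[1]+.5),int(p[0]+.5)]=(0,0,255)
y=np.radians(75)
for a,b in((20,7),(20,-7),(-20,7),(-20,-7)):
    X=[.534+(a*np.cos(y)-b*np.sin(y))/1e3,.1016+(a*np.sin(y)+b*np.cos(y))/1e3,.102];p=proj(s,X);im[int(p[1]+.5),int(p[0]+.5)]=(0,0,255)
a=cv2.resize(im[260:330,230:310],None,fx=5,fy=5,interpolation=0);b=cv2.resize(im[140:210,245:325],None,fx=5,fy=5,interpolation=0)
cv2.imwrite("pics/sidechk.png",np.hstack([a,b]))
E
```

```text
[[146 138 118 101 122 162 180 184 185 182 184 186 186 183 182 173 158 155]
 [133  93  79 130 175 187 179 169 175 178 182 183 184 182 183 185 174 161]
 [ 91  69 122 175 188 187 183 145 114 121 131 135 142 151 163 179 184 173]
 [ 64 113 170 179 185 191 184 129  67  63  66  69  77 107 166 184 187 182]
 [ 83 157 177 156 180 190 181 120  58  48  46  56  69 107 174 188 187 185]
 [113 175 164 132 179 190 178 113  92  98  68  53  73 116 178 190 183 171]
 [137 182 142 124 180 189 173 111 140 170 110  59  75 120 180 189 176 146]
 [148 184 129 127 182 188 170 106 150 177 108  61  77 125 182 189 173 130]
 [154 181 120 134 185 188 167 103 152 171  98  61  78 134 183 190 171 123]
 [152 182 126 142 186 187 159 107 163 171  87  61  81 141 185 188 166 123]
 [137 181 142 151 188 188 154 110 166 168  83  62  84 148 186 187 160 129]
 [115 176 166 168 187 187 143 107 172 163  78  66  88 154 187 186 156 146]
 [ 94 156 182 182 189 186 139 111 173 153  72  69  92 158 189 186 161 162]
 [ 78 120 176 189 189 184 135  97 134 117  68  68 100 164 188 188 177 175]
 [ 76  88 144 184 189 181 147 121 119 111  99  93 113 169 187 187 183 162]
 [ 61  71  92 147 183 182 174 179 178 173 167 158 157 170 183 184 166 123]
 [ 49  66  69  92 139 172 184 188 190 187 185 187 186 184 181 155 111 110]
 [ 62  46  57  68  81 112 151 169 178 184 182 180 175 159 130  89  95 139]]
[419.8109 200.3284]
90 [421.0527 197.9571] ((558.487548828125, -198.91615295410156), (19.238187789916992, 41.450096130371094), 84.74064636230469)
100 [420.9735 198.1119] ((558.439697265625, -198.99658203125), (20.442642211914062, 42.3567008972168), 84.7806625366211)
110 [419.4331 199.2798] ((558.2498168945312, -199.09478759765625), (21.44455337524414, 43.592376708984375), 85.04601287841797)
120 [419.4068 199.3387] ((558.3187255859375, -199.09132385253906), (22.47458267211914, 44.57502746582031), 84.44365692138672)
side turret [286.858  160.3661] key top [270.3442 290.7286]
```

View pics/sidechk.png

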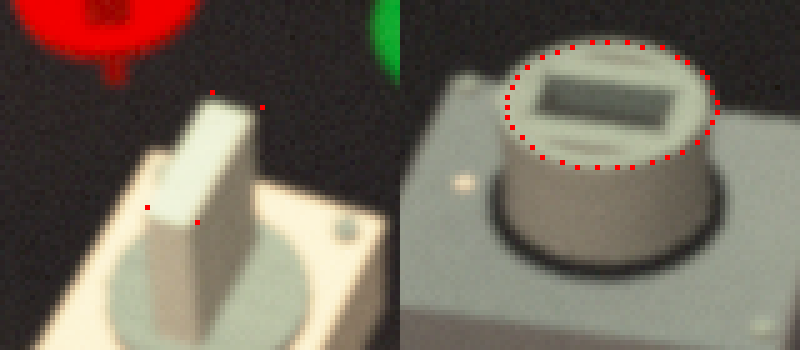

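The side overlay agrees to about 1 px. Key: (0.535, 0.102), yaw about 75°. Slot: (0.5575, -0.1995), yaw about -5.3°. Plan: grip with jaw yaw -15°, carry while turning +99.5° to insert, then turn back 80° or so clockwise.

Emit:
{"op": "apply_moves", "data": {"dp": [[-0.237,0.299,0],[-0.237,0.299,0],[-0.237,0.299,0],[-0.237,0.299,0],[-0.237,0.299,0],[-0.237,0.299,0],[-0.237,0.299,0],[-0.237,0.299,0],[-0.237,0.299,0],[-0.237,0.299,0],[-0.237,0.299,0],[-0.237,0.299,0],[0,0,0]], "twist": [[0,0,0],[0,0,0],[0,0,0],[0,0,0],[0,0,0],[0,0,0],[0,0,0],[0,0,0],[0,0,0],[0,0,0],[0,0,0],[0,0,0],[0,0,0]], "jaw": [0,0,0,0,0,0,0,0,0,0,0,0,0], "grip_force": 60}}

```text
clock: 1.4
tcp_pos: [0.5409, 0.0833, 0.3987]
orientation: [2.673, 1.648, -0.014]
contact_force: [-0.0, 1.7, 0.5]
grip_width: 0.0859
```

```bash
cat > g.py <<'E'
import sys,numpy as np
from scipy.spatial.transform import Rotation as Ro
from bench import r
np.set_printoptions(suppress=True,precision=4)
# args: grasp x y z, jaw yaw deg
def go(x,y,z,yaw):
    s=r.get_obs();R=Ro.from_rotvec(s["orientation"]).as_matrix();p=np.array(s["tcp_pos"])
    gp=p+R[:,2]*r.hold_point_z
    a=np.radians(yaw);X=np.array([np.cos(a),np.sin(a),0]);Z=np.array([0,0,-1.]);T=np.c_[X,np.cross(Z,X),Z]
    tp=np.array([x,y,z])-Z*r.hold_point_z
    print("t",round(float(s["clock"]),2),"grasp",gp,"yaw",np.degrees(np.arctan2(R[1,0],R[0,0])),"F",s["contact_force"],"M",s["moment"],"w",s["grip_width"],"q",s["joints"])
    print("dp units",R.T@(tp-p)/.12,"twist units",np.degrees(Ro.from_matrix(R.T@T).as_rotvec())/120, "dp after turn",T.T@(tp-p)/.12)
if __name__=="__main__": go(*map(float,sys.argv[1:]))
E
python3 g.py .535 .102 .24 -15
```

```text
t 1.4 grasp [0.5398 0.0824 0.244 ] yaw 63.320887933477536 F [-0.0187  1.6593  0.5073] M [ 0.0695  0.0027 -0.0019] w 0.08594038003040044 q [-0.4735  0.2771  0.2491  1.8809 -0.0753  1.001   0.9128]
dp units [ 0.1176 -0.1138  0.033 ] twist units [0.0013 0.0044 0.6527] dp after turn [-0.0878 -0.138   0.0336]
```

Emit:
{"op": "apply_moves", "data": {"dp": [[0,0,0],[0,0,0],[0,0,0],[0,0,0],[0,0,0],[0,0,0],[0,0,0],[0,0,0],[0,0,0],[0,0,0],[0,0,0]], "twist": [[0,0,0.065],[0,0,0.065],[0,0,0.065],[0,0,0.065],[0,0,0.065],[0,0,0.065],[0,0,0.065],[0,0,0.065],[0,0,0.065],[0,0,0.065],[0,0,0]], "jaw": [0,0,0,0,0,0,0,0,0,0,0]}}

```text
clock: 2.5
tcp_pos: [0.5382, 0.0844, 0.3948]
orientation: [3.093, -0.49, -0.023]
contact_force: [0.1, 0.0, -0.1]
grip_width: 0.0853
```

```bash
python3 g.py .535 .102 .20 -15
```

```text
t 2.5 grasp [0.5357 0.0833 0.2401] yaw -18.02473994344807 F [ 0.0568  0.0176 -0.1294] M [ 0.0279 -0.0278 -0.043 ] w 0.0852994272424623 q [-0.6824  0.2979  0.505   1.9005 -0.1645  1.0018 -0.4192]
dp units [-0.0662 -0.1354  0.3332] twist units [ 0.0055  0.0062 -0.0252] dp after turn [-0.0634 -0.135   0.3339]
```

Emit:
{"op": "apply_moves", "data": {"dp": [[-0.033,-0.068,0],[-0.033,-0.068,0],[0,0,0.166],[0,0,0.166],[0,0,0]], "twist": [[0.003,0.003,-0.0125],[0.003,0.003,-0.0125],[0,0,0],[0,0,0],[0,0,0]], "jaw": [0,0,0,0,0]}}

```text
clock: 3.0
tcp_pos: [0.5345, 0.1077, 0.354]
orientation: [-3.114, 0.371, -0.003]
contact_force: [-0.8, 0.5, 0.1]
grip_width: 0.0856
```

```bash
python3 g.py .535 .102 .082 -15
```

```text
t 3.0 grasp [0.5349 0.1084 0.1993] yaw -13.598761224067289 F [-0.8218  0.4751  0.0773] M [-0.0604  0.032   0.0002] w 0.08555336422963106 q [-0.6836  0.3416  0.4606  1.9445 -0.1974  0.8945 -0.3597]
dp units [0.0135 0.0504 0.9776] twist units [-0.0026 -0.0006  0.0117] dp after turn [0.0159 0.0448 0.9779]
```

Emit:
{"op": "apply_moves", "data": {"dp": [[0.014,0.045,0],[0,0,0],[0,0,0.2],[0,0,0.2],[0,0,0]], "twist": [[-0.002,0,0.011],[0,0,0],[0,0,0],[0,0,0],[0,0,0]], "jaw": [0,0,0,0,0]}}

```text
clock: 3.5
tcp_pos: [0.5369, 0.1026, 0.3095]
orientation: [-3.111, 0.402, -0.013]
contact_force: [-0.0, 0.4, 0.3]
grip_width: 0.0855
```

```bash
python3 g.py .535 .102 .082 -15
```

```text
t 3.5 grasp [0.5383 0.1032 0.1548] yaw -14.746327512604335 F [-0.0374  0.3823  0.3198] M [-0.0106 -0.0013  0.0462] w 0.08554970254198367 q [-0.6542  0.4054  0.4428  1.9796 -0.2409  0.797  -0.3322]
dp units [-0.0185  0.0126  0.6067] twist units [-0.0029 -0.0036  0.0021] dp after turn [-0.0139  0.009   0.6069]
```

Emit:
{"op": "apply_moves", "data": {"dp": [[-0.015,0.01,0.15],[0,0,0.15],[0,0,0.15],[0,0,0.1],[0,0,0]], "twist": [[-0.003,-0.0035,0.002],[0,0,0],[0,0,0],[0,0,0],[0,0,0]], "jaw": [0,0,0,0,0]}}

```text
clock: 4.0
tcp_pos: [0.5372, 0.1023, 0.2449]
orientation: [-3.112, 0.409, -0.009]
contact_force: [-0.5, 0.4, 0.5]
grip_width: 0.0857
```

```bash
python3 g.py .535 .102 .082 -15; python3 - <<'E'
from bench import r;import cv2
a=r.grab_frame("top")["color"][150:270,180:340,::-1];b=r.grab_frame("side")["color"][200:360,180:400,::-1]
cv2.imwrite("pics/pre.png",cv2.hconcat([cv2.resize(a,(400,300)),cv2.resize(b,(400,300))]))
E
```

```text
t 4.0 grasp [0.5382 0.1026 0.0902] yaw -14.975792785882838 F [-0.4884  0.3988  0.4598] M [0.0402 0.0075 0.0383] w 0.08572777723761206 q [-0.6099  0.5056  0.394   2.0148 -0.3046  0.6707 -0.2821]
dp units [-0.0177  0.0076  0.0682] twist units [-0.0017 -0.0024  0.0002] dp after turn [-0.0174  0.0074  0.0683]
```

View pics/pre.png

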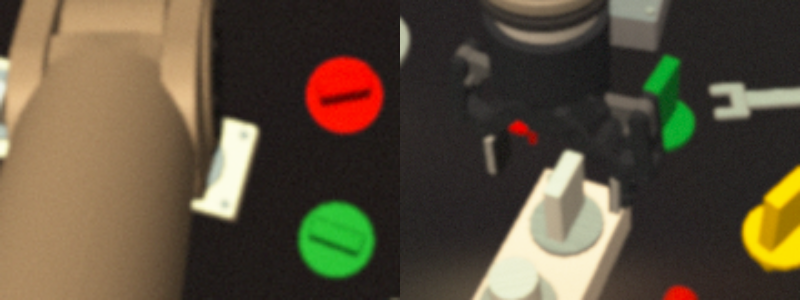

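The side crop shows the paddle standing between the open pads at crop (562,195). I'll correct the last millimetres and close.

Emit:
{"op": "apply_moves", "data": {"dp": [[-0.018,0.008,0.035],[0,0,0.035],[0,0,0],[0,0,0],[0,0,0],[0,0,0],[0,0,0],[0,0,0],[0,0,0],[0,0,0]], "twist": [[-0.0017,-0.0024,0],[0,0,0],[0,0,0],[0,0,0],[0,0,0],[0,0,0],[0,0,0],[0,0,0],[0,0,0],[0,0,0]], "jaw": [0,0,255,255,255,255,255,255,255,255], "grip_force": 60}}

```text
clock: 5.1
tcp_pos: [0.5365, 0.1022, 0.2401]
orientation: [-3.112, 0.409, -0.009]
contact_force: [0.0, 1.2, 0.7]
grip_width: 0.0131
```

```bash
python3 g.py .535 .102 .205 -15
```

```text
t 5.1 grasp [0.5375 0.1025 0.0854] yaw -14.991725529531724 F [0.0225 1.1995 0.72  ] M [0.0528 0.0578 0.0065] w 0.01310200776213592 q [-0.6065  0.5123  0.3896  2.0186 -0.3097  0.6601 -0.278 ]
dp units [-0.0067  0.0008 -0.9968] twist units [-0.0019 -0.0025  0.0001] dp after turn [-0.012   0.0047 -0.9968]
```

Emit:
{"op": "apply_moves", "data": {"dp": [[0,0,-0.08],[0,0,-0.15],[0,0,-0.2],[0,0,-0.2],[0,0,-0.2],[0,0,-0.2],[0,0,0]], "twist": [[0,0,0],[0,0,0],[0,0,0],[0,0,0],[0,0,0],[0,0,0],[0,0,0]], "jaw": [255,255,255,255,255,255,255]}}

```text
clock: 5.8
tcp_pos: [0.5349, 0.101, 0.3701]
orientation: [-3.113, 0.412, -0.005]
contact_force: [1.3, 0.4, -1.1]
grip_width: 0.0134
```

```bash
python3 g.py .5575 -.1995 .215 84.5; python3 - <<'E'
from bench import r;import cv2
b=r.grab_frame("side")["color"][:,:,::-1]
cv2.imwrite("pics/lift.png",b)
E
```

```text
t 5.8 grasp [0.5353 0.1011 0.2154] yaw -15.06981520540517 F [ 1.2955  0.3886 -1.0856] M [-0.0314 -0.037  -0.0393] w 0.013449087763873855 q [-0.6944  0.321   0.4845  1.9325 -0.1849  0.928  -0.3829]
dp units [0.8331 2.3691 0.0018] twist units [ 0.0005 -0.0016 -0.8297] dp after turn [-2.4746  0.4277  0.0035]
```

View pics/lift.png

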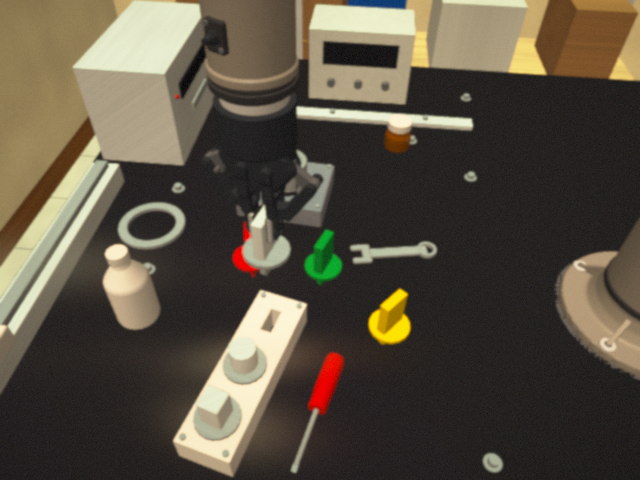

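The key is lifted out, upright in the jaws with the collar at (266,250), and the rack place at (270,320) is empty. Now I'll carry it to the turret.

Emit:
{"op": "apply_moves", "data": {"dp": [[0.06,0.16,0],[0.1,0.285,0],[0.1,0.285,0],[0.1,0.285,0],[0.1,0.285,0],[0.1,0.285,0],[0.1,0.285,0],[0.1,0.285,0],[0.05,0.14,0],[0,0,0]], "twist": [[0,0,0],[0,0,0],[0,0,0],[0,0,0],[0,0,0],[0,0,0],[0,0,0],[0,0,0],[0,0,0],[0,0,0]], "jaw": [255,255,255,255,255,255,255,255,255,255]}}

```text
clock: 6.85
tcp_pos: [0.5533, -0.1977, 0.3564]
orientation: [3.113, -0.401, -0.029]
contact_force: [0.4, -0.2, -1.9]
grip_width: 0.0132
```

Emit:
{"op": "apply_moves", "data": {"dp": [[0,0,0],[0,0,0],[0,0,0],[0,0,0],[0,0,0],[0,0,0],[0,0,0],[0,0,0],[0,0,0],[0,0,0],[0,0,0],[0,0,0],[0,0,0],[0,0,0]], "twist": [[0,0,-0.04],[0,0,-0.064],[0,0,-0.064],[0,0,-0.064],[0,0,-0.064],[0,0,-0.064],[0,0,-0.064],[0,0,-0.064],[0,0,-0.064],[0,0,-0.064],[0,0,-0.064],[0,0,-0.064],[0,0,-0.05],[0,0,0]], "jaw": [255,255,255,255,255,255,255,255,255,255,255,255,255,255]}}

```text
clock: 8.25
tcp_pos: [0.549, -0.1775, 0.3405]
orientation: [-2.275, -2.105, 0.04]
contact_force: [0.0, 0.2, -1.3]
grip_width: 0.0129
```

```bash
python3 g.py .5575 -.1995 .215 84.5
```

```text
t 8.25 grasp [ 0.5416 -0.1754  0.186 ] yaw 85.54549715240793 F [ 0.0226  0.1936 -1.2798] M [-0.023  -0.0147  0.0715] w 0.01290197612560932 q [ 0.0969  0.3992  0.1388  1.8478 -0.0688  0.9486  1.761 ]
dp units [-0.1754  0.0732 -0.249 ] twist units [-0.0232 -0.0043  0.0088] dp after turn [-0.1761  0.0885 -0.2435]
```

Emit:
{"op": "apply_moves", "data": {"dp": [[-0.09,0.04,-0.06],[-0.087,0.042,-0.06],[0,0,0]], "twist": [[-0.012,-0.002,0.005],[-0.011,-0.002,0.004],[0,0,0]], "jaw": [255,255,255]}}

```text
clock: 8.55
tcp_pos: [0.5581, -0.1998, 0.3544]
orientation: [2.331, 2.104, 0.002]
contact_force: [-0.6, -0.4, -0.8]
grip_width: 0.0135
```

```bash
python3 g.py .5575 -.1995 .20 84.5; python3 - <<'E'
from bench import r;import cv2,pickle
for n in("side","top"):
    f=r.grab_frame(n);pickle.dump(f,open(n+"1.pkl","wb"));cv2.imwrite(f"pics/{n}1.png",cv2.resize(f["color"][80:280,170:430,::-1],None,fx=3,fy=3))
E
```

```text
t 8.55 grasp [ 0.5584 -0.1999  0.1997] yaw 84.13366227569826 F [-0.6362 -0.4062 -0.8477] M [-0.0264  0.0134  0.0433] w 0.013482273023641255 q [ 0.1197  0.3954  0.1531  1.8174 -0.0736  0.9325  1.7733]
dp units [ 0.0022 -0.0054 -0.0024] twist units [ 0.0009 -0.     -0.0031] dp after turn [ 0.0023 -0.0054 -0.0024]
```

View pics/side1.png

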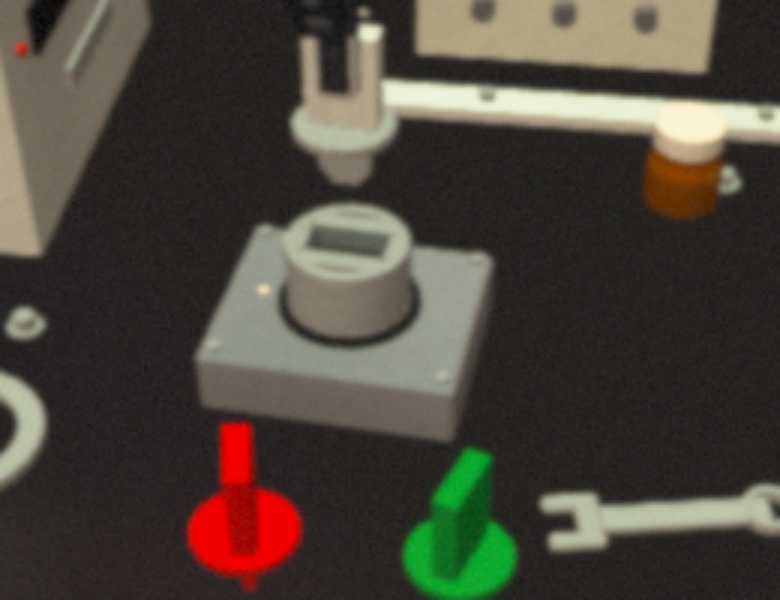

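```bash
python3 - <<'E'
from h import *
f=ld("side1");P=cloud(f);Z=P[...,2]
v,u=np.mgrid[:480,:640];b=(u>255)&(u<315)&(v>85)&(v<145)
m=b&(f["z_map"]>0)&(Z>.15)&(Z<.167)&(np.abs(P[...,1]+.2)<.04)
x=P[m];print(m.sum(),"u",u[m].min(),u[m].max(),"v",v[m].min(),v[m].max(),"x rng",x[:,0].min(),x[:,0].max())
for zc in(.157,.161):print(proj(f,[.5584,-.1999,zc]),[proj(f,[.5584+d,-.1999,zc])[0].round(1) for d in(-.028,.028)])
print(ray(f,(u[m].min()+u[m].max())/2,v[m].mean(),.161))
im=f["color"][:,:,::-1].copy()
for k in range(0,360,15):
    a=np.radians(k);p=proj(f,[.5584+.028*np.cos(a),-.1999+.028*np.sin(a),.161]);im[int(p[1]+.5),int(p[0]+.5)]=(0,0,255)
cv2.imwrite("pics/c1.png",cv2.resize(im[85:205,245:335],None,fx=5,fy=5,interpolation=0))
E
```

```text
418 u 267 301 v 114 132 x rng 0.5311946466914492 0.586223335421173
[284.45078732 122.82344135] [np.float64(301.8), np.float64(267.1)]
[284.37433154 120.63593354] [np.float64(301.8), np.float64(267.0)]
[ 0.55734039 -0.1886006   0.161     ]
```

View pics/c1.png

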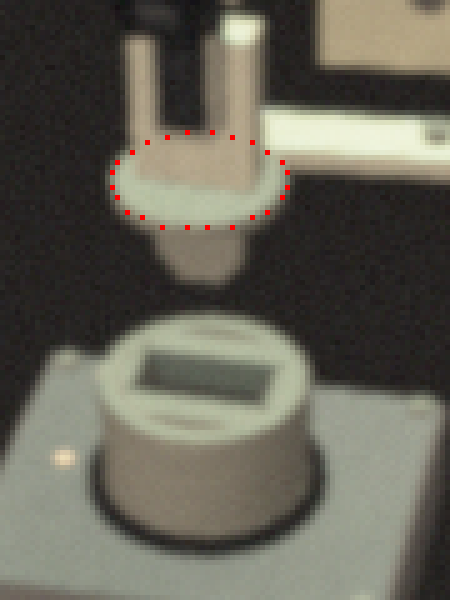

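Emit:
{"op": "apply_moves", "data": {"dp": [[0,-0.005,0.1],[0,0,0.1],[0,0,0.08],[0,0,0]], "twist": [[0.001,0,-0.003],[0,0,0],[0,0,0],[0,0,0]], "jaw": [255,255,255,255]}}

```text
clock: 9.05
tcp_pos: [0.5563, -0.1971, 0.3157]
orientation: [-2.318, -2.111, 0.004]
contact_force: [-0.7, 0.5, -0.7]
grip_width: 0.0131
```

```bash
python3 g.py .5578 -.1995 .13 84.6
```

```text
t 9.05 grasp [ 0.5554 -0.1967  0.161 ] yaw 84.6547455966477 F [-0.7096  0.5022 -0.6755] M [-0.0035  0.0367  0.0148] w 0.013108957326337711 q [ 0.1255  0.4399  0.1423  1.8516 -0.0814  0.862   1.7853]
dp units [-0.019   0.0161  0.2582] twist units [-0.0029 -0.0011  0.0005] dp after turn [-0.0184  0.0146  0.2583]
```

Emit:
{"op": "apply_moves", "data": {"dp": [[-0.018,0.015,0],[0,0,0.05],[0,0,0.05],[0,0,0.05],[0,0,0.05]], "twist": [[-0.003,-0.001,0],[0,0,0],[0,0,0],[0,0,0],[0,0,0]], "jaw": [255,255,255,255,255]}}

```text
clock: 9.55
tcp_pos: [0.5584, -0.1996, 0.2902]
orientation: [2.322, 2.115, 0.002]
contact_force: [-0.1, 0.4, -1.9]
grip_width: 0.0134
```

```bash
python3 g.py .5578 -.1995 .13 84.6
```

```text
t 9.55 grasp [ 0.5587 -0.1997  0.1355] yaw 84.65493501365235 F [-0.1033  0.3607 -1.9346] M [0.0625 0.0008 0.0366] w 0.013379865559372487 q [ 0.1329  0.4756  0.1374  1.8649 -0.0875  0.805   1.7934]
dp units [ 0.0007 -0.0056  0.0459] twist units [ 0.0009 -0.      0.0005] dp after turn [ 0.0007 -0.0055  0.0459]
```

Emit:
{"op": "apply_moves", "data": {"dp": [[0,-0.003,0.03],[0,0,0.03],[0,0,0.02],[0,0,0]], "twist": [[0,0,0],[0,0,0],[0,0,0],[0,0,0]], "jaw": [255,255,255,255]}}

```text
clock: 9.95
tcp_pos: [0.5584, -0.2001, 0.2848]
orientation: [2.323, 2.114, 0.004]
contact_force: [-0.2, 0.1, -1.3]
grip_width: 0.0129
```

```bash
python3 g.py .5578 -.1995 .128 84.6
```

```text
t 9.95 grasp [ 0.5588 -0.1999  0.1301] yaw 84.61434821497278 F [-0.1933  0.0965 -1.3031] M [-0.0109 -0.0283 -0.0238] w 0.012940248478336745 q [ 0.1353  0.4829  0.1357  1.8682 -0.0901  0.7941  1.7956]
dp units [ 0.0041 -0.0053  0.0175] twist units [ 0.0011 -0.0005  0.0001] dp after turn [ 0.0042 -0.0052  0.0175]
```

Emit:
{"op": "apply_moves", "data": {"dp": [[0,-0.003,0.03],[0,0,0.03],[0,0,0.03],[0,0,0.03]], "twist": [[0,0,0],[0,0,0],[0,0,0],[0,0,0]], "jaw": [255,255,255,255]}}

```text
clock: 10.35
tcp_pos: [0.5587, -0.2006, 0.2838]
orientation: [2.323, 2.113, 0.01]
contact_force: [-12.4, 4.4, 32.7]
grip_width: 0.0133
```

```bash
python3 g.py .5578 -.1995 .128 84.6; python3 - <<'E'
from bench import r;import cv2,pickle
f=r.grab_frame("side");pickle.dump(f,open("side2.pkl","wb"));cv2.imwrite("pics/side2.png",cv2.resize(f["color"][85:235,220:360,::-1],None,fx=4,fy=4))
E
```

```text
t 10.35 grasp [ 0.5597 -0.2002  0.1291] yaw 84.58606374291658 F [-12.4049   4.3986  32.7109] M [0.8663 3.0078 0.1167] w 0.013345668141578327 q [ 0.1384  0.4844  0.1337  1.8684 -0.0938  0.7896  1.799 ]
dp units [ 0.0087 -0.0086  0.0088] twist units [ 0.0027 -0.0017 -0.0001] dp after turn [ 0.0088 -0.0085  0.0088]
```

View pics/side2.png

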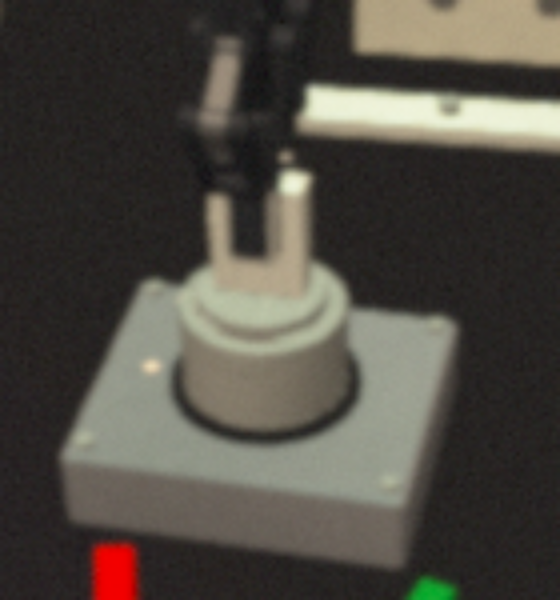

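The collar now sits on the turret face at crop (262,300), and contact came at the predicted height, so the key is home. I'll ease the push, then begin the clockwise turn.

Emit:
{"op": "apply_moves", "data": {"dp": [[0.007,-0.008,-0.008],[0,0,0],[0,0,0],[0,0,0],[0,0,0],[0,0,0],[0,0,0]], "twist": [[0.0025,-0.0015,0],[0,0,0],[0,0,0.02],[0,0,0.03],[0,0,0.03],[0,0,0.03],[0,0,0]], "jaw": [255,255,255,255,255,255,255]}}

```text
clock: 11.1
tcp_pos: [0.5587, -0.1983, 0.2839]
orientation: [-2.559, -1.823, -0.005]
contact_force: [-3.9, 0.1, 8.9]
grip_width: 0.013
```

```bash
python3 g.py .5578 -.1995 .129 0
```

```text
t 11.1 grasp [ 0.5591 -0.198   0.1292] yaw 70.92585391063135 F [-3.9499  0.0973  8.926 ] M [-0.0107  0.8927 -0.0201] w 0.013033905468946439 q [ 0.0883  0.487   0.194   1.8724 -0.1308  0.7923  1.59  ]
dp units [-0.0119 -0.0041  0.0015] twist units [-0.0001 -0.0017  0.591 ] dp after turn [-0.0078  0.0099  0.0015]
```

Emit:
{"op": "apply_moves", "data": {"dp": [[-0.008,-0.002,0],[0,0,0],[0,0,0],[0,0,0],[0,0,0],[0,0,0]], "twist": [[0,-0.001,0.035],[0,0,0.035],[0,0,0.035],[0,0,0.035],[0,0,0.035],[0,0,0]], "jaw": [255,255,255,255,255,255]}}

```text
clock: 11.7
tcp_pos: [0.5591, -0.1983, 0.2839]
orientation: [-2.856, -1.307, -0.003]
contact_force: [-3.4, 0.8, 6.2]
grip_width: 0.0132
```

```bash
python3 g.py .5578 -.1995 .129 0
```

```text
t 11.7 grasp [ 0.5593 -0.1981  0.1292] yaw 49.168919474690675 F [-3.4405  0.8225  6.2298] M [ 0.1678  0.5308 -0.0779] w 0.013211095383167766 q [ 0.0153  0.4957  0.2904  1.8763 -0.1943  0.7958  1.2672]
dp units [-0.0145 -0.0015  0.0019] twist units [-0.0004 -0.0009  0.4097] dp after turn [-0.0107  0.01    0.0019]
```

Emit:
{"op": "apply_moves", "data": {"dp": [[-0.005,0,0],[0,0,0],[0,0,0],[0,0,0],[0,0,0],[0,0,0],[0,0,0]], "twist": [[0,-0.001,0.035],[0,0,0.035],[0,0,0.035],[0,0,0.035],[0,0,0.035],[0,0,0.035],[0,0,0]], "jaw": [255,255,255,255,255,255,255]}}

```text
clock: 12.4
tcp_pos: [0.5593, -0.1984, 0.2839]
orientation: [-3.078, -0.627, 0.001]
contact_force: [-3.1, 0.9, 6.8]
grip_width: 0.0129
```

```bash
python3 g.py .5578 -.1995 .129 0
```

```text
t 12.4 grasp [ 0.5592 -0.1983  0.1292] yaw 23.01608939158804 F [-3.0966  0.9031  6.7906] M [ 0.1437  0.4545 -0.0302] w 0.012942322813791415 q [-0.072   0.5118  0.4083  1.8809 -0.2736  0.8048  0.8827]
dp units [-0.0151  0.0032  0.0021] twist units [-0.0004  0.0004  0.1918] dp after turn [-0.0127  0.0088  0.0021]
```

Emit:
{"op": "apply_moves", "data": {"dp": [[-0.005,0,0],[0,0,0],[0,0,0],[0,0,0],[0,0,0],[0,0,0]], "twist": [[0,0,0.035],[0,0,0.035],[0,0,0.035],[0,0,0.03],[0,0,0.03],[0,0,0.02]], "jaw": [255,255,255,255,255,255]}}

```text
clock: 13.0
tcp_pos: [0.5593, -0.1985, 0.284]
orientation: [-3.141, -0.002, 0.003]
contact_force: [-2.4, 2.0, 7.6]
grip_width: 0.0132
```

```bash
python3 g.py .5578 -.1995 .129 0
```

```text
t 13.0 grasp [ 0.559  -0.1984  0.1293] yaw 0.08684015045936423 F [-2.4451  2.0187  7.5929] M [0.2455 0.5054 0.4355] w 0.013153652083718508 q [-0.1468  0.531   0.5121  1.8855 -0.3479  0.8159  0.5502]
dp units [-0.0126  0.0084  0.0021] twist units [-0.0004  0.0009  0.0007] dp after turn [-0.0126  0.0084  0.0021]
```

The moment has jumped to 0.44 N m at a key turn of about 84.5°, which is the stop. One small extra nudge, then let go.

Emit:
{"op": "apply_moves", "data": {"dp": [[0,0,0],[0,0,0],[0,0,0],[0,0,0],[0,0,0],[0,0,0],[0,0,0],[0,0,0]], "twist": [[0,0,0.02],[0,0,0],[0,0,0],[0,0,0],[0,0,0],[0,0,0],[0,0,0],[0,0,0]], "jaw": [255,255,150,100,50,0,0,0]}}

```text
clock: 13.8
tcp_pos: [0.5597, -0.1982, 0.2821]
orientation: [3.14, -0.06, -0.006]
contact_force: [-0.3, 0.3, -0.2]
grip_width: 0.0853
```

```bash
python3 g.py .5578 -.1995 .129 0
```

```text
t 13.8 grasp [ 0.5591 -0.1984  0.1274] yaw -2.1847795318770555 F [-0.3231  0.3299 -0.2122] M [ 0.0108 -0.0034  0.0593] w 0.08533236530104833 q [-0.1551  0.5369  0.5224  1.8859 -0.3546  0.8153  0.5158]
dp units [-0.0157  0.0118 -0.0132] twist units [ 0.0007  0.002  -0.0182] dp after turn [-0.0161  0.0111 -0.0133]
```

Open and free of contact. Now I'll lift straight up and move aside to look.

Emit:
{"op": "apply_moves", "data": {"dp": [[0,0,-0.1],[0,0,-0.2],[0,0,-0.25],[0,0,-0.3],[0,0,-0.3],[0,0,-0.3],[-0.3,0,0],[-0.3,0,0],[-0.3,0,0],[0,-0.3,0],[0,-0.3,0],[0,-0.3,0],[0,-0.3,0],[0,-0.3,0],[0,0,0]], "twist": [[0,0,0],[0,0,0],[0,0,0],[0,0,0],[0,0,0],[0,0,0],[0,0,0],[0,0,0],[0,0,0],[0,0,0],[0,0,0],[0,0,0],[0,0,0],[0,0,0],[0,0,0]], "jaw": [0,0,0,0,0,0,0,0,0,0,0,0,0,0,0]}}

```text
clock: 15.3
tcp_pos: [0.4536, -0.014, 0.4763]
orientation: [-3.14, 0.08, -0.018]
contact_force: [-0.9, -0.1, -0.6]
grip_width: 0.0855
```

```bash
python3 - <<'E'
from bench import r;import pickle
from h import *
o=[]
for n in("side","top"):
    f=r.grab_frame(n);pickle.dump(f,open(n+"3.pkl","wb"))
    x,y=(245,110) if n=="side" else (360,145)
    o.append(cv2.resize(f["color"][y:y+110,x:x+100,::-1],(400,440),interpolation=2))
cv2.imwrite("pics/end.png",np.hstack(o))
f=ld("top3");P=cloud(f);Z=P[...,2];v,u=np.mgrid[:480,:640];b=(u>380)&(u<455)&(v>160)&(v<245)
m=b&(Z>.135)&(Z<.16);W=np.array([ray(f,a,c,.146)[:2] for a,c in zip(u[m],v[m])])
print(m.sum(),"ztop",np.median(Z[m]) if m.any() else None,W.mean(0),cv2.minAreaRect((W*1000).astype(np.float32)))
d=W-W.mean(0);e,V=np.linalg.eigh(d.T@d);print("key yaw",np.degrees(np.arctan2(V[1,1],V[0,1]))%180)
s=r.get_obs();print(s["clock"],s["tcp_pos"],s["contact_force"])
E
```

```text
199 ztop 0.14405758680065156 [ 0.55774869 -0.19816816] ((557.6674194335938, -197.3621826171875), (15.45638370513916, 40.979373931884766), 0.75779789686203)
key yaw 92.50582613411281
15.4 [ 0.45345722 -0.01817913  0.47625909] [-0.19245176 -0.58998962 -0.25183494]
```

View pics/end.png

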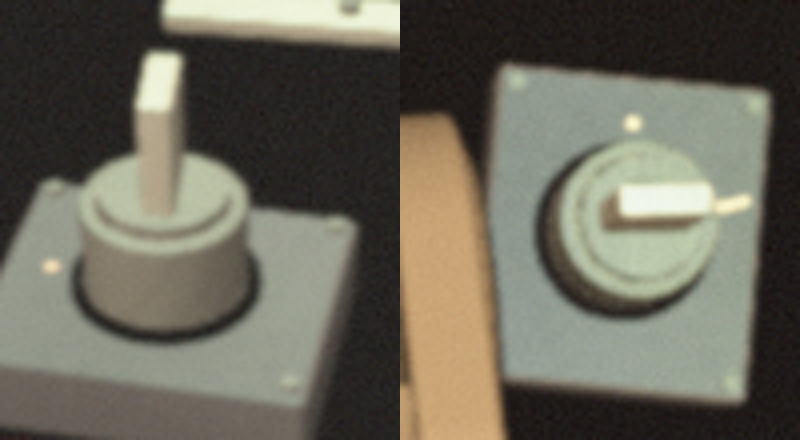

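The key stands upright in the turret and points at the ON mark (right crop, mark at (733,204)). Its collar is on the face, its head top is at 0.144 m (0.146 nominal), and it has turned about 82° from the slot's OFF direction. Handing in.

Emit:
{"op": "apply_moves", "data": {"dp": [[0,0,0],[0,0,0],[0,0,0]], "twist": [[0,0,0],[0,0,0],[0,0,0]], "jaw": [0,0,0]}}

```text
clock: 15.7
tcp_pos: [0.4531, -0.0218, 0.477]
orientation: [3.139, -0.097, 0.019]
contact_force: [-0.4, 0.4, -0.2]
grip_width: 0.0853
```

```bash
python3 -c "
from bench import r
print(r.hand_in())"
```

```text
the job is handed in; nothing more can be done
None
```

I took the paddle key from the rack's end place and pushed it home in the turret slot. Contact came at the predicted height, with about 33 N on the wrist. I then turned it clockwise to the stop, let go, lifted clear, and handed in at about 15.7 s of the 42 s.

**Last checks:**
- **Position:** the key stands upright with its collar on the turret face. Its head top measured 0.144 m against 0.146 m nominal, and it is centred within about 2 mm.
- **Turn:** the top view shows the key turned about 82° from the slot's OFF direction, pointing at the ON mark. That puts the turret at about 70°, allowing for the 12° of play.
- **Stop:** the moment rose to 0.44 N m at the end of the turn, which I took as the stop.
- **Arm:** the gripper is open and away from everything, with contact force near zero.

**What I could not confirm, and where checks disagreed:**
- The turret's own angle was never seen directly, because the collar hides the slot. It is inferred from the key's angle and the rise in moment.
- Tool yaw at the end of the turn suggested about 84–87°, a few degrees more than the camera's 82°.

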